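# Gauge an enamelled disc with the ratchet cap

## Robot

A 7-joint arm with a two-finger parallel gripper is mounted at the origin on the work surface. World frame = base frame: x ahead of the robot, y to its left, z up, the work surface at z = 0. Lengths are in m, angles in rad, forces in N, time in s.
With the tool pointing down it reaches from about 0.4 to 0.875 m from the base axis. Payload 19.3 kg.
Tool frame: the origin (TCP) lies midway between the tips of the shut fingers; the grasp point (between the pads) lies bot.pinch_z behind it (bot.pinch_z is the distance from the TCP to the grasp point, in m); z points along the fingers, y is the line along which they close (so a half turn about z gives the same grasp; the last joint's range is limited). The gripper opens to 85 mm and grips with 20 to 120 N. Pads are 22 mm wide; open, the fingers measure 114 mm over their backs; the gripper's body (76 mm by 85 mm) begins 54 mm behind the grasp point. The pads swing forward as they close: fully open they stand 13 mm farther back than shut.
Start: joints at [1.065, 0.521, -0.036, 1.599, 0.021, 1.021, -0.113], TCP at [0.264, -0.567, 0.231] pointing down, gripper open.
Joint ranges: [-2.91, 2.91], [-0.3, 2.13], [-1.5, 1.42], [0.17, 2.43], [-1.26, 4.41], [0.16, 1.93], [-2.52, 2.52]. Speed limits (rad/s): [1.89, 1.89, 2.39, 2.39, 3.01, 3.01, 3.01].

## Interface

Orientations are given as [roll, pitch, yaw] about the fixed x, y, z axes, in that order (R = Rz(yaw) Ry(pitch) Rx(roll)).
In Python, from workcell import readout, grab_frame, camera_info, workorder, bot gives the robot as it stands. The module is installed in compiled form; this text tells all that it offers.
- The arm moves only by the tool drive_tool, never from a script. Its argument "targets" is a list of rows, each an object of numbers: "dx", "dy", "dz": the shift along the tool's x, y, z as a fraction of full scale; "yaw": the turn about the tool's z as a fraction of full scale; "fingers": the closure, from 0 (fully open) to 1 (shut). In form: [{"dx": .., "dy": .., "dz": .., "yaw": .., "fingers": ..}, ...]. A call has 1 to 20 rows; each row shifts and turns the commanded pose from where the row before left it, along the tool's axes as they then stand; what a row does not reach is not made up. Full scale, the value 1, is 0.1 m for a shift and 90 degrees for a turn. A row lasts 1/10 s, in which the tool goes at most 50 mm and 8.59 degrees, less where a joint would pass 70% of its speed; a pose out of reach is approached as far as the arm can. A call with a number of a shift or a turn outside -1 to 1 is refused whole. A call with a gripper value outside its range is refused whole. The fingers move at their own pace and stop on an object; "squeeze" is the grip in N (left out, the last holds). Time passes only in rows, so rows that do not move let the fingers close. It gives the time, the measured TCP pose, the force, the opening and the grip force at its end, in the units of the state.
- readout.observe(): the state, without advancing time (a new reading comes with each control period).
- grab_frame(name): name is "scene" or "top"; returns the picture (400x640x3 uint8, blue, green, red); there is no depth.
- camera_info(name): a dict with "fx", "fy", "cx", "cy" (pixels), "T" (4x4, takes a point from camera to world coordinates). Camera axes: x right, y up, looking along -z (the intrinsics and any distortion apply to the point x, -y, -z); pixel columns grow to the right and rows downward; lengths in m; the calibration is good to about 2 mm. A picture is of the moment at which its call begins. camera_info takes no time and is no camera call.
- workorder.job_done(): hands the job in; it is judged then, once.
The state is a dict: "clock": time; "qpos": joint angles; "qd": joint speeds; "joint_efforts": joint torques, N m; "position": TCP position; "tool_rot": TCP orientation; "force": force on the tool from outside, world axes, zero at the start; "moment": the same for the moment, N m; "grip_width": finger opening in m; "finger_force": force on a finger pad.
Only numpy, scipy, OpenCV 4.12 (cv2) and the standard library are available. Lean on these libraries where they do the work, as an engineer would, in place of code of your own. Each camera call takes 0.05 s, during which the arm holds its last target. There are 200 camera calls.

## Task

One of the two bench thickness gauges has an enamelled copper disc lying on its anvil. Close that gauge on the disc by turning the small ratchet cap at its very top clockwise (seen from above) until the cap's slip clutch slips by about 30 degrees or more, then let go, leaving the disc lightly held between anvil and spindle. Do not turn the empty gauge.

Things in the scene. Friction and masses are not known exactly. Their poses are not given: they have to be found in the camera images.
- work_cap (a point): Centre of the top face of the ratchet cap of the gauge holding the disc, 160 mm above the table. The cap is a round knurled dark steel knob, 21 mm diameter, 32 mm tall, standing free above the wider barrel. Grip the cap alone, from above at any yaw, on its upper 20 mm, with about 30 N. It turns about the vertical through this point and does not rise or sink. x lies along the white line on top.
- work_ratchet (a joint): Clutch slip of that gauge (rad): how far its cap has turned on its barrel, clockwise from above, 0 at the start. It stays near 0 while cap and barrel turn together (0.02 N m); once the spindle bears on the disc the barrel stops, the clutch slips (0.05 N m) and this grows. Slip begins after 0.3 to 0.7 rad of cap turn, so one clockwise turn of 1.4 rad in one grasp suffices.
- work_spindle: Spindle of that gauge, an upright steel pin of 12 mm diameter; origin at the centre of its lower face. It does not rotate; it goes down 3.2 mm per rad of barrel turn, clockwise from above. It starts 0.8 to 1.8 mm above the disc; the screw stays where it is left.
- disc: The loose copper disc with an enamelled top, 70 mm diameter, 6 mm thick, 0.12 kg, lying on the round anvil (32 mm diameter, top 35 mm above the table) of one gauge, seen from above on either side of its arm; origin at the centre of its underside, z up.
- work_anvil (a point): Centre of the anvil's top, 35 mm above the table, on the screw axis of the gauge holding the disc. The gauge is fixed to the table: grey base 150 by 90 mm, 20 mm thick; grey arm 30 mm wide, top at 88 mm, running from the axis along -x to a column 64 mm away; aluminium barrel on the arm, 34 mm diameter, 92 to 127 mm above the table; the cap above it. x is the gauge's own, z up.
- spare_mark (a point): Outer end of the white line on the cap of the other, empty gauge, 10 mm from that cap's axis, 160 mm above the table. This gauge looks the same but has no disc; it is to be left alone.
Not all that is in view belongs to the job. Several things have the shape of the disc; the one meant has the colours described above.

How it is judged:
By the outcome, as a careful person would: the job done as asked, in the order asked, and still so for the second after the job is handed in, with the robot touching nothing.
It also fails if it takes over 32 s, if anything falls off the work surface, if the arm or the gripper's body presses on something with over 40 N, if the wrist force passes 120 N, or if a joint passes its speed limit or range.

## Working session

There is one attempt and no reset: what is moved stays moved. The work goes in short steps, Python scripts to look and compute and a tool call to move; the robot and the scene stay as the last step left them, time stands still between calls to the robot, and variables do not carry over. Pictures are saved under pics/ and viewed, at most 10 in all, crops included, and the job is handed in when it is done.

Besides the shell and the picture viewer there is one more tool, called after ">>>" as name([rows], argument=value, ...), one row to a line, values as JSON. drive_tool: Moves the arm, as the interface text tells. Shift numbers are shares of 0.1 m and turn numbers shares of 90 degrees, none past 1 either way. Its arguments: {"type":"object","properties":{"targets":{"type":"array","items":{"type":"object","properties":{"dx":{"type":"number","minimum":-1,"maximum":1},"dy":{"type":"number","minimum":-1,"maximum":1},"dz":{"type":"number","minimum":-1,"maximum":1},"yaw":{"type":"number","minimum":-1,"maximum":1},"fingers":{"type":"number"}}}},"squeeze":{"type":"number"}},"required":["targets"]}

```bash
mkdir -p pics
python3 - <<'E'
from workcell import readout, grab_frame, camera_info, bot
import cv2
for n in("scene","top"):
    cv2.imwrite(f"pics/{n}0.png",grab_frame(n)); print(n,camera_info(n))
s=readout.observe(); print(s,bot.pinch_z)
E
```

```text
scene {'fx': 423.0023936145414, 'fy': 423.0023936145414, 'cx': 321.2657322158893, 'cy': 196.5214926374373, 'T': array([[-8.01517745e-01, -3.22229720e-01,  5.03723448e-01,
         1.03636038e+00],
       [ 5.97970898e-01, -4.31447724e-01,  6.75487725e-01,
         5.26628674e-01],
       [-3.31884769e-04,  8.42627361e-01,  5.38497002e-01,
         5.80624163e-01],
       [ 0.00000000e+00,  0.00000000e+00,  0.00000000e+00,
         1.00000000e+00]])}
top {'fx': 483.10513613609874, 'fy': 483.10513613609874, 'cx': 319.4725380449002, 'cy': 205.43995153878075, 'T': array([[ 0.02693482,  0.99321795, -0.11310447,  0.49694109],
       [-0.99955349,  0.0282238 ,  0.00981035, -0.03530501],
       [ 0.01293606,  0.11278973,  0.99353467,  1.13010263],
       [ 0.        ,  0.        ,  0.        ,  1.        ]])}
{'clock': 0.1, 'qpos': array([ 1.0648106 ,  0.52196323, -0.03631654,  1.59992399,  0.02117065,
        1.02108703, -0.11281134]), 'qd': array([-0.00104091, -0.0006449 ,  0.00071126, -0.00190517,  0.00067583,
        0.00166142,  0.00129849]), 'joint_efforts': array([ 3.16785758e-03, -9.28486204e+01,  1.98386505e+00, -3.70532835e+01,
        1.80543750e-02,  5.31987476e-03, -1.35386699e-04]), 'position': array([ 0.2636779 , -0.56633955,  0.23078757]), 'tool_rot': array([-3.14059591e+00,  4.90168497e-05,  4.35738152e-01]), 'force': array([-0.36637855, -0.40724657,  0.62577995]), 'moment': array([ 0.00793743,  0.0624679 , -0.02911752]), 'finger_force': 0.0, 'grip_width': 0.0857554163179585} 0.0187
```

View pics/top0.png

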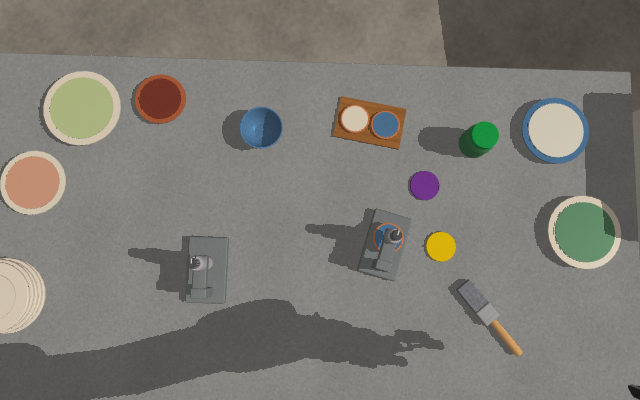

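View pics/scene0.png

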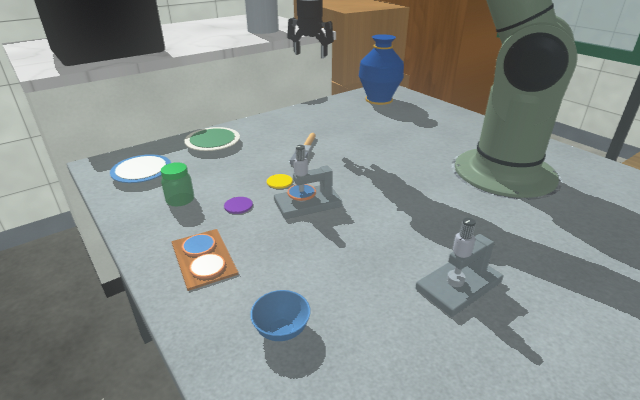

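The top view shows the disc (copper rim, blue enamel) on the gauge whose cap is near (397,235). The gauge near (200,263) is empty. I'll zoom in on the work gauge.

Run:
```python
import cv2,numpy as np
a=cv2.imread("pics/top0.png")[200:290,350:420]; b=cv2.imread("pics/scene0.png")[140:220,265:345]
r=lambda i:cv2.resize(i,(400,int(400*i.shape[0]/i.shape[1])),interpolation=cv2.INTER_NEAREST)
a,b=r(a),r(b); h=max(len(a),len(b)); o=np.zeros((h,800,3),np.uint8); o[:len(a),:400]=a;o[:len(b),400:]=b
cv2.imwrite("pics/crop.png",o); print(a.shape,b.shape)
```

```text
(514, 400, 3) (400, 400, 3)
```

View pics/crop.png

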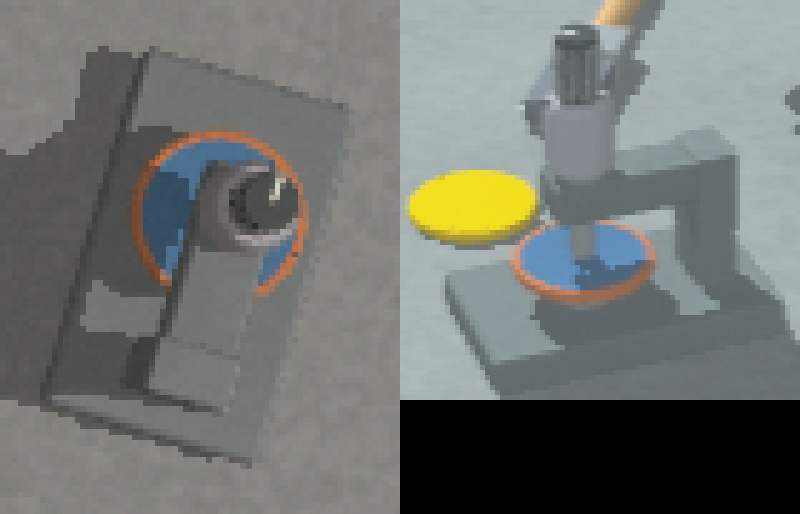

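The crop puts the cap-top centre at about (397.4,234.8) in the top image and about (300.4,146.8) in the scene image.

```bash
cat > h.py <<'E'
import numpy as np
from workcell import camera_info
def ray(n,u,v,z):
    c=camera_info(n);T=c["T"]
    d=T[:3,:3]@[(u-c["cx"])/c["fx"],-(v-c["cy"])/c["fy"],-1]
    return T[:3,3]+d*(z-T[2,3])/d[2]
def proj(n,p):
    c=camera_info(n);T=c["T"]; q=T[:3,:3].T@(np.asarray(p)-T[:3,3])
    return c["cx"]-c["fx"]*q[0]/q[2], c["cy"]+c["fy"]*q[1]/q[2]
E
python3 - <<'E'
from h import *
print(ray("top",397.4,234.8,.16),ray("scene",300.4,146.8,.16))
# base corners of the work gauge at z=.02 (top)
for u,v in((376,208.8),(410.5,218.5),(393.5,280),(359,269.5)): print(ray("top",u,v,.02))
print("disc",ray("top",350+221/5.714,200+214/5.714,.041))
print("yellow",ray("top",441,246,.01))
from workcell import readout
print(readout.observe()["position"])
E
```

```text
[ 0.55241623 -0.2031839   0.16      ] [ 0.55578905 -0.19672127  0.16      ]
[ 0.6192084  -0.17726835  0.02      ]
[ 0.59892302 -0.25741663  0.02      ]
[ 0.45727005 -0.21940945  0.02      ]
[ 0.47887736 -0.14035687  0.02      ]
disc [ 0.55269514 -0.20411225  0.041     ]
yellow [ 0.53782663 -0.33066311  0.01      ]
[ 0.2636779  -0.56633955  0.23078757]
```

>>> drive_tool([
  {"dx": 0.297,"dy": -0.149,"fingers": 0.3},
  {"dx": 0.297,"dy": -0.149},
  {"dx": 0.297,"dy": -0.149},
  {"dx": 0.297,"dy": -0.149},
  {"dx": 0.297,"dy": -0.149},
  {"dx": 0.297,"dy": -0.149},
  {"dx": 0.297,"dy": -0.149},
  {"dx": 0.297,"dy": -0.149},
  {"dx": 0.297,"dy": -0.149},
  {"dx": 0.297,"dy": -0.149},
  {"dx": 0.297,"dy": -0.149},
  {"dx": 0.297,"dy": -0.149},
  {"dx": 0.297,"dy": -0.149},
  {"dx": 0.297,"dy": -0.149},
  {"dx": 0},
  {"dx": 0},
  {"dx": 0},
], squeeze=30)

```text
invalid input
```

>>> drive_tool([
  {"dx": 0.297,"dy": -0.149,"dz": 0,"yaw": 0,"fingers": 0.3},
  {"dx": 0.297,"dy": -0.149,"dz": 0,"yaw": 0,"fingers": 0.3},
  {"dx": 0.297,"dy": -0.149,"dz": 0,"yaw": 0,"fingers": 0.3},
  {"dx": 0.297,"dy": -0.149,"dz": 0,"yaw": 0,"fingers": 0.3},
  {"dx": 0.297,"dy": -0.149,"dz": 0,"yaw": 0,"fingers": 0.3},
  {"dx": 0.297,"dy": -0.149,"dz": 0,"yaw": 0,"fingers": 0.3},
  {"dx": 0.297,"dy": -0.149,"dz": 0,"yaw": 0,"fingers": 0.3},
  {"dx": 0.297,"dy": -0.149,"dz": 0,"yaw": 0,"fingers": 0.3},
  {"dx": 0.297,"dy": -0.149,"dz": 0,"yaw": 0,"fingers": 0.3},
  {"dx": 0.297,"dy": -0.149,"dz": 0,"yaw": 0,"fingers": 0.3},
  {"dx": 0.297,"dy": -0.149,"dz": 0,"yaw": 0,"fingers": 0.3},
  {"dx": 0.297,"dy": -0.149,"dz": 0,"yaw": 0,"fingers": 0.3},
  {"dx": 0.297,"dy": -0.149,"dz": 0,"yaw": 0,"fingers": 0.3},
  {"dx": 0.297,"dy": -0.149,"dz": 0,"yaw": 0,"fingers": 0.3},
  {"dx": 0,"dy": 0,"dz": 0,"yaw": 0,"fingers": 0.3},
  {"dx": 0,"dy": 0,"dz": 0,"yaw": 0,"fingers": 0.3},
], squeeze=30)

```text
clock: 1.7
position: [0.5527, -0.2015, 0.2309]
tool_rot: [-3.141, 0.001, 0.437]
force: [-0.5, -0.2, -0.4]
grip_width: 0.0598
finger_force: 0.0
```

Run:
```python
from h import *
from workcell import grab_frame,readout
import cv2
a=grab_frame("top");b=grab_frame("scene")
cv2.imwrite("pics/t1.png",a);cv2.imwrite("pics/s1.png",b)
p=readout.observe()["position"];print(proj("top",p),proj("scene",p),readout.observe()["qpos"])
r=lambda i:cv2.resize(i,(400,400),interpolation=cv2.INTER_CUBIC)
cv2.imwrite("pics/c1.png",np.hstack([r(a[180:280,350:450]),r(b[90:190,250:350])]))
```

```text
(np.float64(403.8553676124937), np.float64(232.99997535215414)) (np.float64(299.34379250291664), np.float64(115.89555473726288)) [ 0.34912458  0.46530994 -0.1373199   1.69585639  0.07429792  0.9860862
 -0.95096981]
```

View pics/c1.png

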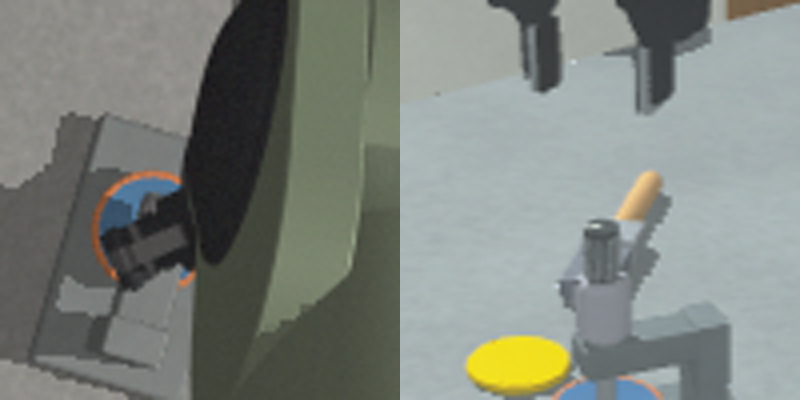

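Run:
```python
from h import *
print(proj("scene",(.5524,-.2032,.16)),proj("top",(.5558,-.1967,.16)))
p=np.array([.5527,-.2015,.2309]);t=np.array([.4222,-.9065,0])
for s in(-1,1):print(proj("scene",p+s*.033*t+[0,0,.006]),proj("top",p+s*.033*t+[0,0,.006]))
# triangulate
from scipy.optimize import least_squares
print(least_squares(lambda x:np.r_[np.array(proj("top",x))-[397.4,234.8],np.array(proj("scene",x))-[300.6,147]],[.55,-.2,.16]))
```

```text
(np.float64(300.0233911529144), np.float64(145.40699273207645)) (np.float64(394.19875011191186), np.float64(233.02913303410793))
(np.float64(312.6096543976555), np.float64(116.36137459815743)) (np.float64(387.4870046002701), np.float64(239.52933796830854))
(np.float64(286.52946743378016), np.float64(110.99975554213766)) (np.float64(419.80755773707995), np.float64(225.3945680307275))
     message: `ftol` termination condition is satisfied.
     success: True
      status: 2
         fun: [-2.459e-01  3.040e-01 -4.376e-01 -5.950e-02]
           x: [ 5.520e-01 -2.034e-01  1.560e-01]
        cost: 0.1739682995211816
         jac: [[ 4.331e+00 -4.941e+02  8.550e+01]
               [-4.952e+02 -1.368e+01 -2.564e+01]
               [-3.621e+02  2.471e+02 -1.191e+01]
               [ 1.153e+02  1.543e+02 -3.967e+02]]
        grad: [-3.528e-07  9.380e-07 -2.447e-07]
  optimality: 9.38003584138869e-07
 active_mask: [ 0.000e+00  0.000e+00  0.000e+00]
        nfev: 4
        njev: 4
```

>>> drive_tool([
  {"dx": 0,"dy": 0,"dz": 0.16,"yaw": 0,"fingers": 0.3},
  {"dx": 0,"dy": 0,"dz": 0.16,"yaw": 0,"fingers": 0.3},
  {"dx": 0,"dy": 0,"dz": 0.16,"yaw": 0,"fingers": 0.3},
  {"dx": 0,"dy": 0,"dz": 0.16,"yaw": 0,"fingers": 0.3},
  {"dx": 0,"dy": 0,"dz": 0.16,"yaw": 0,"fingers": 0.3},
  {"dx": 0,"dy": 0,"dz": 0.16,"yaw": 0,"fingers": 0.3},
  {"dx": 0,"dy": 0,"dz": 0,"yaw": 0,"fingers": 0.3},
  {"dx": 0,"dy": 0,"dz": 0,"yaw": 0,"fingers": 0.3},
])

```text
clock: 2.6
position: [0.5524, -0.2027, 0.1357]
tool_rot: [-3.142, 0.0, 0.435]
force: [0.1, -0.4, 0.8]
grip_width: 0.0597
finger_force: 0.0
```

Run:
```python
from h import *
from workcell import grab_frame,readout
import cv2
a=grab_frame("top");b=grab_frame("scene")
cv2.imwrite("pics/s2.png",b)
s=readout.observe();print(s["position"],s["force"],s["moment"],s["qpos"])
r=lambda i:cv2.resize(i,(500,500),interpolation=cv2.INTER_CUBIC)
cv2.imwrite("pics/c2.png",r(b[110:190,260:340]))
```

```text
[ 0.55293768 -0.20249137  0.13625383] [ 0.30440771 -0.55686742  0.25272049] [ 0.00378829 -0.01565906  0.01622837] [ 0.34168338  0.58061234 -0.12989636  1.77843003  0.10061529  0.78781258
 -0.97381267]
```

View pics/c2.png

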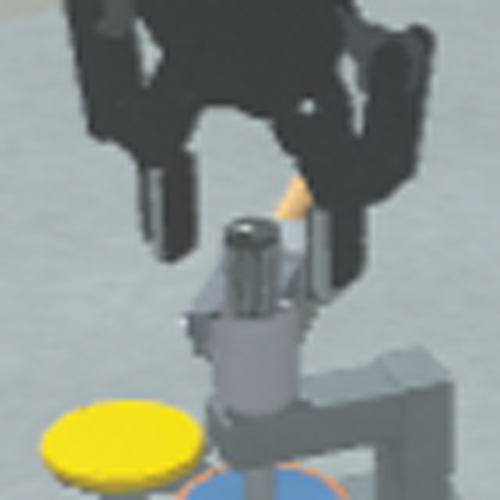

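The view shows the cap (251,230 in the crop) midway between the tips (168,250 and 330,290). I'll close gently and read the side force.

>>> drive_tool([
  {"dx": 0,"dy": 0,"dz": 0,"yaw": 0,"fingers": 0.6},
  {"dx": 0,"dy": 0,"dz": 0,"yaw": 0,"fingers": 0.65},
  {"dx": 0,"dy": 0,"dz": 0,"yaw": 0,"fingers": 0.7},
  {"dx": 0,"dy": 0,"dz": 0,"yaw": 0,"fingers": 0.8},
  {"dx": 0,"dy": 0,"dz": 0,"yaw": 0,"fingers": 0.9},
  {"dx": 0,"dy": 0,"dz": 0,"yaw": 0,"fingers": 0.9},
], squeeze=20)

```text
clock: 3.3
position: [0.5529, -0.2021, 0.1356]
tool_rot: [3.141, -0.0, 0.436]
force: [-0.4, -0.3, 6.2]
grip_width: 0.0203
finger_force: 21.3
```

Run:
```python
from workcell import readout,grab_frame
for i in range(4):
    s=readout.observe();print(s["position"],s["force"],s["moment"],s["grip_width"],s["finger_force"]); grab_frame("top")
```

```text
[ 0.55286033 -0.20209886  0.13556242] [-0.35155107 -0.25854883  6.15821556] [-0.05422504  0.17642842  0.00375692] 0.020266569931413854 21.268883049488068
[ 0.55286824 -0.202058    0.13556328] [-0.47571262  0.24958078  6.06624161] [-0.01933977  0.13184793  0.0168526 ] 0.020253803732773638 21.271694004535675
[ 0.55286447 -0.20205733  0.13554573] [-0.61112411 -0.12043918  5.7279061 ] [-0.03948231  0.19684348  0.02399107] 0.020190499428087934 21.27176195383072
[ 0.55288734 -0.20204594  0.13556502] [-0.93375201 -0.91854639  5.81921816] [-0.0221912   0.13592656 -0.00743842] 0.020242021166238494 21.271758377552032
```

Centred in y, since the side force is near zero. Next: open, rotate counter-clockwise, and regrip crosswise.

>>> drive_tool([
  {"dx": 0,"dy": 0,"dz": 0,"yaw": 0,"fingers": 0.4},
  {"dx": 0,"dy": 0,"dz": 0,"yaw": 0,"fingers": 0.4},
  {"dx": 0,"dy": 0,"dz": 0,"yaw": 0,"fingers": 0.4},
  {"dx": 0,"dy": 0,"dz": 0,"yaw": 0,"fingers": 0.4},
  {"dx": 0,"dy": 0,"dz": 0,"yaw": -0.08,"fingers": 0.4},
  {"dx": 0,"dy": 0,"dz": 0,"yaw": -0.08,"fingers": 0.4},
  {"dx": 0,"dy": 0,"dz": 0,"yaw": -0.08,"fingers": 0.4},
  {"dx": 0,"dy": 0,"dz": 0,"yaw": -0.08,"fingers": 0.4},
  {"dx": 0,"dy": 0,"dz": 0,"yaw": -0.08,"fingers": 0.4},
  {"dx": 0,"dy": 0,"dz": 0,"yaw": -0.08,"fingers": 0.4},
  {"dx": 0,"dy": 0,"dz": 0,"yaw": -0.08,"fingers": 0.4},
  {"dx": 0,"dy": 0,"dz": 0,"yaw": -0.08,"fingers": 0.4},
  {"dx": 0,"dy": 0,"dz": 0,"yaw": -0.08,"fingers": 0.4},
  {"dx": 0,"dy": 0,"dz": 0,"yaw": -0.08,"fingers": 0.4},
  {"dx": 0,"dy": 0,"dz": 0,"yaw": 0,"fingers": 0.4},
  {"dx": 0,"dy": 0,"dz": 0,"yaw": 0,"fingers": 0.4},
])

```text
clock: 5.1
position: [0.5526, -0.2021, 0.1352]
tool_rot: [-3.141, -0.0, 1.688]
force: [0.2, 0.5, 0.3]
grip_width: 0.0514
finger_force: 0.0
```

>>> drive_tool([
  {"dx": 0,"dy": 0,"dz": 0,"yaw": 0,"fingers": 0.6},
  {"dx": 0,"dy": 0,"dz": 0,"yaw": 0,"fingers": 0.65},
  {"dx": 0,"dy": 0,"dz": 0,"yaw": 0,"fingers": 0.7},
  {"dx": 0,"dy": 0,"dz": 0,"yaw": 0,"fingers": 0.8},
  {"dx": 0,"dy": 0,"dz": 0,"yaw": 0,"fingers": 0.9},
  {"dx": 0,"dy": 0,"dz": 0,"yaw": 0,"fingers": 0.9},
  {"dx": 0,"dy": 0,"dz": 0,"yaw": 0,"fingers": 0.9},
], squeeze=30)

```text
clock: 5.8
position: [0.5531, -0.2018, 0.1355]
tool_rot: [3.141, 0.0, 1.692]
force: [2.8, 0.0, 2.3]
grip_width: 0.0202
finger_force: 29.6
```

Run:
```python
from workcell import readout,grab_frame
for i in range(2):
    s=readout.observe();print(s["position"],s["tool_rot"],s["force"],s["moment"],s["grip_width"],s["finger_force"],s["qpos"]); grab_frame("top")
```

```text
[ 0.5530996  -0.20184858  0.13550863] [3.14076693e+00 2.34613109e-05 1.69244756e+00] [2.83633546 0.01184736 2.25658426] [ 0.18135348 -0.69897219  0.01480269] 0.020155912378047893 29.598481357097626 [ 0.56650415  0.6142432  -0.45566747  1.76607922  0.34699045  0.84077189
  0.07079626]
[ 0.55303383 -0.20188659  0.13548016] [3.14087833e+00 1.68778778e-05 1.69238184e+00] [3.51426128 1.41989429 2.31078236] [ 0.20932826 -0.69061141  0.00437551] 0.019885803860002157 29.628362953662872 [ 0.56653963  0.61425193 -0.45560757  1.76614129  0.34698009  0.84079799
  0.07080613]
```

>>> drive_tool([
  {"dx": 0,"dy": 0.005,"dz": 0,"yaw": 0,"fingers": 0.9},
  {"dx": 0,"dy": 0,"dz": 0,"yaw": 0.05,"fingers": 0.9},
  {"dx": 0,"dy": 0,"dz": 0,"yaw": 0.05,"fingers": 0.9},
  {"dx": 0,"dy": 0,"dz": 0,"yaw": 0.05,"fingers": 0.9},
  {"dx": 0,"dy": 0,"dz": 0,"yaw": 0.05,"fingers": 0.9},
  {"dx": 0,"dy": 0,"dz": 0,"yaw": 0.05,"fingers": 0.9},
  {"dx": 0,"dy": 0,"dz": 0,"yaw": 0.05,"fingers": 0.9},
  {"dx": 0,"dy": 0,"dz": 0,"yaw": 0.05,"fingers": 0.9},
  {"dx": 0,"dy": 0,"dz": 0,"yaw": 0.05,"fingers": 0.9},
  {"dx": 0,"dy": 0,"dz": 0,"yaw": 0.05,"fingers": 0.9},
  {"dx": 0,"dy": 0,"dz": 0,"yaw": 0.05,"fingers": 0.9},
])

```text
clock: 7.0
position: [0.5532, -0.2019, 0.1355]
tool_rot: [-3.142, 0.0, 0.904]
force: [0.7, 0.8, 5.6]
grip_width: 0.0199
finger_force: 29.9
```

Run:
```python
from workcell import readout,grab_frame
for i in range(3):
    s=readout.observe();print(s["position"],s["tool_rot"],s["force"],s["moment"],s["grip_width"],s["finger_force"]); grab_frame("top")
```

```text
[ 0.55318259 -0.2018875   0.13545525] [-3.14154548e+00  1.91362440e-05  9.03723935e-01] [0.67618498 0.7550947  5.58918583] [ 0.32980468 -0.22837228  0.04248008] 0.019947988239509645 29.852690398693085
[ 0.55319571 -0.20184434  0.13543567] [-3.14153171e+00 -1.16672240e-05  8.98359853e-01] [0.78266354 0.69854574 6.21502802] [ 0.13270775 -0.24490294  0.02951562] 0.019898089817907846 29.826267063617706
[ 0.55316941 -0.20187329  0.13543933] [3.14157063e+00 2.58340277e-04 9.04718325e-01] [0.37792055 0.49317496 4.40957737] [ 0.20635876 -0.21008129  0.03263891] 0.01999840968389439 29.858660995960236
```

>>> drive_tool([
  {"dx": 0,"dy": 0,"dz": 0,"yaw": 0.05,"fingers": 0.9},
  {"dx": 0,"dy": 0,"dz": 0,"yaw": 0.05,"fingers": 0.9},
  {"dx": 0,"dy": 0,"dz": 0,"yaw": 0.05,"fingers": 0.9},
  {"dx": 0,"dy": 0,"dz": 0,"yaw": 0.05,"fingers": 0.9},
  {"dx": 0,"dy": 0,"dz": 0,"yaw": 0.05,"fingers": 0.9},
  {"dx": 0,"dy": 0,"dz": 0,"yaw": 0.05,"fingers": 0.9},
  {"dx": 0,"dy": 0,"dz": 0,"yaw": 0.05,"fingers": 0.9},
  {"dx": 0,"dy": 0,"dz": 0,"yaw": 0.05,"fingers": 0.9},
  {"dx": 0,"dy": 0,"dz": 0,"yaw": 0.05,"fingers": 0.9},
  {"dx": 0,"dy": 0,"dz": 0,"yaw": 0,"fingers": 0.9},
  {"dx": 0,"dy": 0,"dz": 0,"yaw": 0,"fingers": 0.9},
])

```text
clock: 8.25
position: [0.5532, -0.2019, 0.1354]
tool_rot: [3.142, 0.0, 0.201]
force: [1.3, 1.5, 5.6]
grip_width: 0.0198
finger_force: 29.9
```

Run:
```python
from workcell import readout,grab_frame
for i in range(3):
    s=readout.observe();print(s["position"],s["tool_rot"],s["force"],s["moment"],s["grip_width"],s["finger_force"]); grab_frame("top")
```

```text
[ 0.55320002 -0.2018716   0.13543282] [3.14152944e+00 1.10535300e-04 2.01410392e-01] [1.29511429 1.45108328 5.64007933] [ 0.23940368 -0.29886504  0.00737665] 0.019771203722954274 29.88046556711197
[ 0.55322045 -0.20186815  0.13544685] [3.14157156e+00 3.93327481e-05 2.01552907e-01] [0.77320935 1.03941907 5.0898021 ] [ 0.28358299 -0.26170281 -0.01502727] 0.01968050751384013 29.881625175476074
[ 0.55320379 -0.20190531  0.1354453 ] [-3.14158096e+00  3.70349030e-05  2.01518727e-01] [0.7905994  1.15971385 6.09958868] [ 0.25736714 -0.34956468 -0.00311605] 0.019712001483394807 29.882903695106506
```

Turned 1.49 rad. I'll release, rise, and back off to check the result.

>>> drive_tool([
  {"dx": 0,"dy": 0,"dz": 0,"yaw": 0,"fingers": 0.4},
  {"dx": 0,"dy": 0,"dz": 0,"yaw": 0,"fingers": 0.4},
  {"dx": 0,"dy": 0,"dz": 0,"yaw": 0,"fingers": 0.4},
  {"dx": 0,"dy": 0,"dz": 0,"yaw": 0,"fingers": 0.4},
  {"dx": 0,"dy": 0,"dz": -0.2,"yaw": 0,"fingers": 0.4},
  {"dx": 0,"dy": 0,"dz": -0.2,"yaw": 0,"fingers": 0.4},
  {"dx": 0,"dy": 0,"dz": -0.2,"yaw": 0,"fingers": 0.4},
  {"dx": 0,"dy": 0,"dz": -0.2,"yaw": 0,"fingers": 0.4},
  {"dx": 0,"dy": 0,"dz": -0.2,"yaw": 0,"fingers": 0.4},
  {"dx": -0.15,"dy": 0.3,"dz": 0,"yaw": 0,"fingers": 0.4},
  {"dx": -0.15,"dy": 0.3,"dz": 0,"yaw": 0,"fingers": 0.4},
  {"dx": -0.15,"dy": 0.3,"dz": 0,"yaw": 0,"fingers": 0.4},
  {"dx": -0.15,"dy": 0.3,"dz": 0,"yaw": 0,"fingers": 0.4},
  {"dx": -0.15,"dy": 0.3,"dz": 0,"yaw": 0,"fingers": 0.4},
  {"dx": -0.15,"dy": 0.3,"dz": 0,"yaw": 0,"fingers": 0.4},
  {"dx": -0.15,"dy": 0.3,"dz": 0,"yaw": 0,"fingers": 0.4},
  {"dx": -0.15,"dy": 0.3,"dz": 0,"yaw": 0,"fingers": 0.4},
  {"dx": 0,"dy": 0,"dz": 0,"yaw": 0,"fingers": 0.4},
])

```text
clock: 10.2
position: [0.4803, -0.4656, 0.2348]
tool_rot: [3.14, 0.002, 0.195]
force: [-0.4, 0.4, -0.7]
grip_width: 0.0512
finger_force: 0.0
```

Run:
```python
from workcell import grab_frame
import cv2,numpy as np
a=grab_frame("top");b=grab_frame("scene")
r=lambda i:cv2.resize(i,(400,400),interpolation=cv2.INTER_NEAREST)
cv2.imwrite("pics/c3.png",np.hstack([r(a[200:270,350:420]),r(b[140:220,265:345])]))
```

```text
(no output)
```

View pics/c3.png

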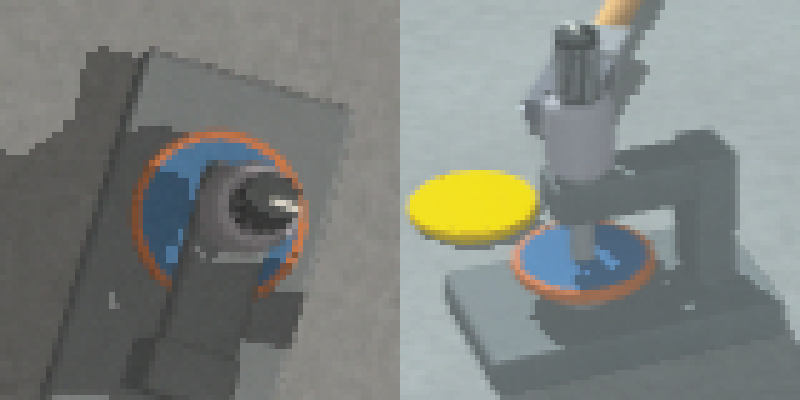

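The white line has turned from about (285,178) to about (297,208) in the top crop, roughly 85° clockwise. The disc has not moved and the gripper is clear.

```bash
python3 -c "
from workcell import workorder
print(workorder.job_done())"
```

```text
the job is handed in; nothing more can be done
None
```

I turned the ratchet cap of the gauge holding the disc about 1.49 rad clockwise, which should be at least 0.79 rad (45°) of clutch slip; the slip was not measured directly. I then let go, with the disc unmoved and the empty gauge untouched, and handed the job in; no verdict was returned.

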